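Vent a pressure-filtration vessel and take off its screw cap

TASK

Open up the steel pressure vessel: before touching the cap, swing its red vent lever to half open (45 degrees) so that it bleeds off slowly. Then unscrew the blue filler cap, lift it off in the gripper once the thread lets go, and set it down right way up and flat on the floor of the clean steel dish, without dropping it. Leave the vent half open and the other things on the bench where they are.

Things in the scene. Friction and masses are not known exactly. Their poses are not given: they have to be found in the camera images.
- vessel: Steel 5-litre pressure vessel, heavy, does not move. 242 mm across, lid top 150 mm above the bench; origin at the centre of its underside, z up. In its axes: neck and cap in the middle, vent valve at y = -88 mm (up to z = 212), gauge at y = +94 (up to z = 206), smaller fittings at x = -88 and +88 (up to z = 184). But for the neck nothing stands above the lid within 65 mm of the neck's axis.
- neck (a point): Foot of the filler neck, on the axis of neck and cap, 157 mm above the bench. The neck above it is 26 mm high, 40 mm wide over its right-hand thread of 8 mm pitch. Screwed down, the cap's lower rim is 1.5 mm above this point; it comes free after about 1 1/4 turns (7.9 rad, give or take 0.7), having risen 10 mm.
- cap: Blue fluted screw cap, an inverted cup 50 mm across and 29 mm high, 70 to 130 g, white rib across its top along its own x; origin at the centre of its lower rim, z up. Unscrews counter-clockwise seen from above, rising 8 mm a turn with 1 to 2 mm of play; not tight, stays put when let go part-way. Grip it across any diameter, TCP about 21 mm above its lower rim.
- vent_lever (a joint): Angle of the vent lever in rad: 0 shut (lever square to its pipe, pointing along -y of the vessel), pi/4 half open, pi/2 fully open (along the pipe, pointing along +x of the vessel). It grows counter-clockwise seen from above. The lever stays where it is left; it takes about 2 N at its handle to move.
- vent_pivot (a point): On the vertical axis on which the lever turns, 206 mm above the bench, at the height of the handle's middle.
- lever_grip (a point): Point on the middle of the lever's red handle, 70 mm from the pivot axis, 206 mm above the bench. The handle is a bar 16 mm wide and 11 mm high, from 28 to 90 mm from the pivot; shut, it stands out beyond the vessel with nothing close beneath.
- dish_floor (a point): Middle of the floor of the shallow steel dish, 4 mm above the bench. The dish does not move; inside 232 mm along its own x and 152 mm along its own y, walls 14 mm above the floor. It stands left or right of the vessel.
- support_disc: Aluminium filter-support disc, 47 mm across and 5 mm thick, lying in the dish, anywhere along its length near the middle line; leave it where it is. Origin at the centre of its underside.
- tray: Grey plastic tray, 240 x 160 x 45 mm, on the other side of the vessel from the dish, does not move; it holds the three sample jars.
- sample0: Clear sample jar with a white lid, 44 mm across, 75 mm high, in the grey tray.
- sample1: Clear sample jar with a white lid, 44 mm across, 75 mm high, in the grey tray.
- sample2: Clear sample jar with a white lid, 44 mm across, 75 mm high, in the grey tray.
- beaker: Glass beaker, 68 mm across, 90 mm high, standing beyond the vessel.
- amber: Amber glass reagent bottle, 62 mm across, 125 mm high, standing beyond the vessel.
There are look-alikes about, which are no part of the job. What is meant by the cap is not orange or yellow, and is the smaller of those in its own colour.

How it is judged:
By the outcome, as a careful person would: the job done as asked, in the order asked, and still so for the second after the job is handed in, with the robot touching nothing.
It also fails if it takes over 72 s, if anything falls off the work surface, if the arm or the gripper's body presses on something with over 40 N, if the wrist force passes 120 N, or if a joint passes its speed limit or range.

ROBOT

A 7-joint arm with a two-finger parallel gripper is mounted at the origin on the work surface. World frame = base frame: x ahead of the robot, y to its left, z up, the work surface at z = 0. Lengths are in m, angles in degrees, forces in N, time in s.
With the tool pointing down it reaches from about 0.35 to 0.775 m from the base axis. Payload 3.1 kg.
Tool frame: the origin (TCP) lies between the finger pads, 19 mm behind the fingertips; this is the grasp point; z points along the fingers, y is the line along which they close (so a half turn about z gives the same grasp; the last joint's range is limited). The gripper opens to 85 mm and grips with 20 to 120 N. Pads are 22 mm wide; open, the fingers measure 114 mm over their backs; the gripper's body (76 mm by 85 mm) begins 54 mm behind the grasp point. The pads swing forward as they close: fully open they stand 13 mm farther back than shut.
Start: joints at [-74.238, 17.813, 0.802, 86.603, -0.252, 75.585, -1.558], TCP at [0.171, 0.523, 0.25] pointing down, gripper open.
Joint ranges: [-154.91, 154.91], [-16.99, 109.72], [-72.82, 74.43], [7.12, 147.25], [-82.49, 262.49], [11.32, 116.49], [-174.64, 174.64]. Speed limits (degrees/s): [159.86, 159.86, 180, 180, 180, 180, 180].

INTERFACE

Orientations are given as a 3x3 rotation matrix whose columns are the frame's x, y, z axes.
In Python, from bench import readout, optics, arm gives the robot as it stands.
- The arm moves only by the shell command python3 -m inch 'ROWS'. ROWS is JSON, one flat list of numbers, 7 for each row, row after row: the shift along the world's x, y, z in units of 40 mm (1.0 is 40 mm), then the turn, a rotation vector about the world's x, y, z in units of 5 degrees (1.0 is 5 degrees), then the opening, from -1 (shut) to 1 (fully open). In form: [x, y, z, wx, wy, wz, claw, x, y, z, wx, wy, wz, claw, ...]. A call has 1 to 20 rows; each row shifts and turns the commanded pose from where the row before left it; what a row does not reach is not made up. A row lasts 1/8 s, in which the tool goes at most 62.5 mm and 10.7 degrees, less where a joint would pass 70% of its speed; a pose out of reach is approached as far as the arm can. A call with a number of a shift or a turn outside -1 to 1 is refused whole. A call with a gripper value outside its range is refused whole. The fingers move at their own pace and stop on an object; the grip force is fixed at half the most. Time passes only in rows, so rows that do not move let the fingers close. It gives the time, the measured TCP pose, the force, the opening and the grip force at its end, in the units of the state.
- readout.get_state(): the state, without advancing time (a new reading comes with each control period).
- optics.capture(name): name is "scene" or "side" or "wrist"; returns a dict with "image" (400x640x3 uint8, red, green, blue), "range_z" (400x640 float32, m along the optical axis (not along the pixel's ray), 0 where there is no reading), "camera_matrix" (3x3 intrinsics, pixels), "k1" (the pictures are not rectified: a ray, as slopes to the right and down, at radius r is drawn at 1 + k1 r^2 times it, then the intrinsics apply), "extrinsics" (4x4, takes a point from camera to world coordinates). Camera axes: x right, y up, looking along -z (the intrinsics and any distortion apply to the point x, -y, -z); pixel columns grow to the right and rows downward; lengths in m; the calibration is good to about 2 mm. A picture is of the moment at which its call begins.
- arm.close_job(): hands the job in; it is judged then, once.
The state is a dict: "t": time; "qpos": joint angles; "qvel": joint speeds; "joint_efforts": joint torques, N m; "position": TCP position; "tcp_rot": TCP orientation; "force": force on the tool from outside, world axes, zero at the start; "ft_torque": the same for the moment, N m; "grip_width": opening from 0.0 (shut) to 1.0 (fully open); "finger_force": force on a finger pad.
Only numpy, scipy, OpenCV 4.12 (cv2) and the standard library are available. Lean on these libraries where they do the work, as an engineer would, in place of code of your own. Each camera call takes 0.05 s, during which the arm holds its last target. There are 200 camera calls.

## Working session

There is one attempt and no reset: what is moved stays moved. The work goes in short steps, Python scripts to look and compute and a shell command to move; the robot and the scene stay as the last step left them, time stands still between calls to the robot, and variables do not carry over. Pictures are saved under pics/ and viewed, at most 10 in all, crops included, and the job is handed in when it is done.

```bash
ls; mkdir -p pics
cat > h.py <<'E'
import numpy as np, cv2, pickle
from bench import readout, optics, arm
def cap(n):
    d=optics.capture(n); return d
def ray(d,u,v):
    K=np.array(d["camera_matrix"]); k=d["k1"]
    p=np.array([(u-K[0,2])/K[0,0],(v-K[1,2])/K[1,1]]); q=p.copy()
    for _ in range(20): q=p/(1+k*(q@q))
    E=np.array(d["extrinsics"]); return E[:3,3],E[:3,:3]@np.array([q[0],-q[1],-1.])
def onplane(d,u,v,z):
    o,r=ray(d,u,v); return o+r*(z-o[2])/r[2]
def depthpt(d,u,v):
    o,r=ray(d,u,v); return o+r*d["range_z"][int(round(v)),int(round(u))]
def cloud(d):
    K=np.array(d["camera_matrix"]);k=d["k1"]; h,w=d["range_z"].shape
    u,v=np.meshgrid(np.arange(w),np.arange(h))
    px=(u-K[0,2])/K[0,0];py=(v-K[1,2])/K[1,1];qx,qy=px.copy(),py.copy()
    for _ in range(20):
        s=1+k*(qx*qx+qy*qy);qx,qy=px/s,py/s
    E=np.array(d["extrinsics"]);z=d["range_z"]
    P=np.stack([qx*z,-qy*z,-z],-1)@E[:3,:3].T+E[:3,3]; P[z==0]=np.nan; return P
def proj(d,p):
    E=np.array(d["extrinsics"]);c=E[:3,:3].T@(np.array(p)-E[:3,3]); x,y=c[0]/-c[2],-c[1]/-c[2]
    s=1+d["k1"]*(x*x+y*y);K=np.array(d["camera_matrix"]);return K[0,0]*x*s+K[0,2],K[1,1]*y*s+K[1,2]
def save(d,f): cv2.imwrite(f,d["image"][:,:,::-1])
E
python3 - <<'E'
from h import *
a=cap("scene");b=cap("side");save(a,"pics/scene.png");save(b,"pics/side.png")
pickle.dump((a,b),open("ab.pkl","wb"))
for d in(a,b):print(d["extrinsics"],d["k1"],d["camera_matrix"])
s=readout.get_state();print(s)
E
```

```text
pics
[[-0.57664525 -0.68775476  0.44099166  1.11865824]
 [ 0.8168321  -0.49609633  0.29440406  0.37164643]
 [ 0.01629655  0.52998284  0.84785176  1.18840026]
 [ 0.          0.          0.          1.        ]] -0.03233603838054306 [[466.31053448   0.         320.46261549]
 [  0.         466.31053448 192.32553158]
 [  0.           0.           1.        ]]
[[ 8.28869236e-01  3.40434533e-01 -4.43937067e-01  2.11647386e-01]
 [-5.59441886e-01  5.05454096e-01 -6.56917752e-01 -4.88912904e-01]
 [ 7.52321037e-04  7.92855905e-01  6.09408687e-01  6.25301277e-01]
 [ 0.00000000e+00  0.00000000e+00  0.00000000e+00  1.00000000e+00]] -0.050052483131768244 [[361.3873114    0.         319.02944222]
 [  0.         361.3873114  207.75757238]
 [  0.           0.           1.        ]]
{'t': 0.1, 'qpos': array([-74.23698547,  17.85594731,   0.80167119,  86.68530927,
        -0.25154642,  75.58583122,  -1.55812977]), 'qvel': array([-0.0042083 , -0.08272945, -0.02627686, -0.13605801, -0.0205119 ,
        0.02923725, -0.05285909]), 'joint_efforts': array([ 1.08227461e-03, -3.80850434e+01,  1.46882865e-01, -2.31241357e+01,
        1.23672344e-02,  8.11788195e-03,  3.17087391e-06]), 'position': array([0.17113728, 0.52202083, 0.2490109 ]), 'tcp_rot': array([[-9.50258651e-01,  3.11461318e-01, -5.85733294e-04],
       [ 3.11461852e-01,  9.50256319e-01, -2.10764025e-03],
       [-9.98516463e-05, -2.18523696e-03, -9.99997607e-01]]), 'force': array([-0.28590619,  0.2476311 , -0.98672887]), 'ft_torque': array([-0.01360617, -0.00585387,  0.03157508]), 'finger_force': 0.0, 'grip_width': 0.9976326359103188}
```

View pics/scene.png

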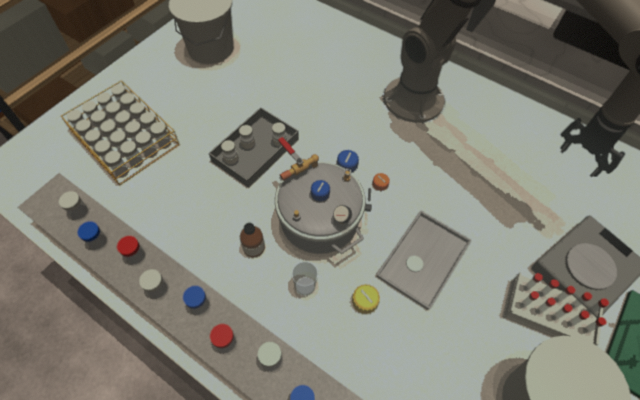

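View pics/side.png

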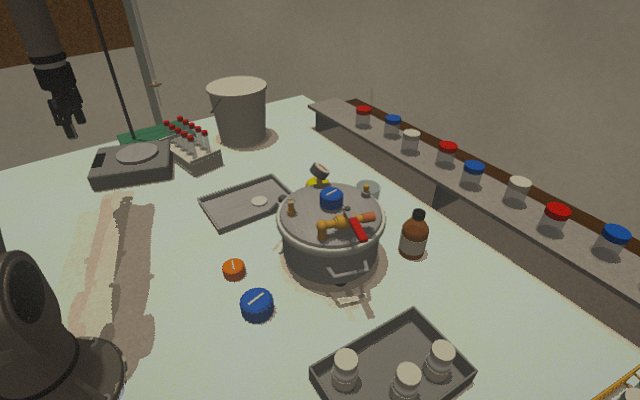

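Scene picture: the candidates for the cap are the blue cap on the vessel neck (320,190), a larger blue cap on the bench (348,159), blue jar lids on the shelf (89,231), (195,297) and (302,395), an orange cap (381,181) and a yellow one (366,298). I choose (320,190), which is (331,198) in the side view. The red lever is at scene (290,150) and side (358,229). The dish is at scene (424,258) with the disc at (414,264). The side view agrees.

```bash
cat >> h.py <<'E'
def blob(d,h0,h1,c,r,smin=120,vmin=40):
    hsv=cv2.cvtColor(d["image"],cv2.COLOR_RGB2HSV);H=hsv[...,0]
    m=((H>=h0)&(H<=h1) if h0<=h1 else (H>=h0)|(H<=h1))&(hsv[...,1]>smin)&(hsv[...,2]>vmin)
    w=np.zeros(m.shape,np.uint8);cv2.circle(w,c,r,1,-1); m=(m&(w>0)).astype(np.uint8)
    n,l,s,ce=cv2.connectedComponentsWithStats(m);i=1+np.argmax(s[1:,4]);return l==i,ce[i],s[i]
def tri(rays):
    A=np.zeros((3,3));b=np.zeros(3)
    for o,r in rays:
        r=r/np.linalg.norm(r);M=np.eye(3)-np.outer(r,r);A+=M;b+=M@o
    p=np.linalg.solve(A,b);return p,[np.linalg.norm(np.cross(p-o,r/np.linalg.norm(r)))for o,r in rays]
E
python3 - <<'E'
from h import *
a,b=pickle.load(open("ab.pkl","rb"))
np.set_printoptions(precision=4,suppress=True)
C={}
for n,d,cc,lc in(("scene",a,(320,190),(290,150)),("side",b,(331,198),(358,229))):
    P=cloud(d)
    m,c,s=blob(d,100,130,cc,18);print(n,"cap",c,s,"med",np.nanmedian(P[m],0),"top",np.nanpercentile(P[m],[2,50,90,98],0)[:,2])
    q=P[m];t=q[q[:,2]>np.nanpercentile(q[:,2],97)-.004];print(" top face",np.nanmean(t,0),t.min(0),t.max(0))
    C[n+"c"]=c
    m,c,s=blob(d,170,8,lc,22,130);q=P[m];print(n,"lever",c,s,"med",np.nanmedian(q,0));C[n+"l"]=c
    q=q[~np.isnan(q[:,0])];q=q[q[:,2]>np.median(q[:,2])-.01];print("  z",np.percentile(q[:,2],[5,50,95]))
    (vx,vy,x,y)=cv2.fitLine(q[:,:2].astype(np.float32),cv2.DIST_HUBER,0,.001,.001).ravel();s_=(q[:,:2]-[x,y])@[vx,vy];print("  dir",vx,vy,np.degrees(np.arctan2(vy,vx)),"ends",[x,y]+np.outer(np.percentile(s_,[1,99]),[vx,vy]))
print("tri lever",tri([ray(a,*C["scenel"]),ray(b,*C["sidel"])]))
print("tri cap",tri([ray(a,*C["scenec"]),ray(b,*C["sidec"])]))
P=cloud(a)
for z0,z1,nm in((.14,.16,"lid"),):
    for n,d,cc in(("scene",a,(320,200)),("side",b,(331,220))):
        P=cloud(d);m=(P[...,2]>z0)&(P[...,2]<z1);w=np.zeros(m.shape,np.uint8);cv2.circle(w,cc,75,1,-1);m&=w>0
        q=P[m][:,:2].astype(np.float32);print(nm,n,len(q),np.median(P[m][:,2]),cv2.minEnclosingCircle(q),cv2.fitEllipse(cv2.convexHull(q)))
P=cloud(a)
for p in [(414,264),(430,240),(425,213),(469,240),(428,306),(377,262),(366,298),(348,159),(305,278),(251,240),(342,212),(347,174),(295,216),(310,160),(285,175)]:print(p,P[p[1],p[0]])
i=a["image"][120:270,220:480];cv2.imwrite("pics/crop1.png",cv2.resize(i[:,:,::-1],None,fx=3,fy=3,interpolation=cv2.INTER_CUBIC))
E
```

```text
scene cap [319.892 188.5  ] [312 181  17  15 176] med [0.5889 0.0175 0.1868] top [0.1822 0.1868 0.1893 0.1907]
 top face [0.5882 0.0152 0.1882] [ 0.5654 -0.006   0.1864] [0.6097 0.0355 0.1923]
scene lever [285.9126 145.1068] [279 138  15  16 103] med [ 0.5432 -0.1279  0.2107]
  z [0.2074 0.2108 0.2152]
  dir 0.3657451 0.9307151 68.546555 ends [[ 0.5335 -0.1532]
 [ 0.5547 -0.099 ]]
side cap [330.4958 194.5084] [320 187  23  16 238] med [0.577  0.0079 0.1864] top [0.1757 0.1864 0.1876 0.1883]
 top face [0.5799 0.011  0.1867] [ 0.5595 -0.0105  0.1843] [0.6007 0.035  0.1897]
side lever [358.0285 229.4309] [349 217  19  26 246] med [ 0.5363 -0.1299  0.2103]
  z [0.2042 0.2103 0.2117]
  dir 0.3098693 0.95077914 71.94864 ends [[ 0.5282 -0.1546]
 [ 0.5464 -0.0987]]
tri lever (array([ 0.5399, -0.1282,  0.2059]), [np.float64(0.0010307823248632126), np.float64(0.0010307823248631837)])
tri cap (array([0.5837, 0.0147, 0.1795]), [np.float64(0.001990673532946407), np.float64(0.0019906735329463425)])
lid scene 3714 0.1484730843251496 ((0.5869921445846558, 0.01496750209480524), 0.11134917289018631) ((0.5873782634735107, 0.01618688739836216), (0.21700282394886017, 0.22011958062648773), 69.90275573730469)
lid side 3328 0.14840925029171445 ((0.5816637277603149, 0.012928309850394726), 0.10983993113040924) ((0.5815920233726501, 0.013236923143267632), (0.21587048470973969, 0.21726922690868378), 159.24583435058594)
(414, 264) [0.5433 0.303  0.0066]
(430, 240) [0.4498 0.3039 0.0016]
(425, 213) [0.3915 0.2519 0.0197]
(469, 240) [0.3951 0.3947 0.0184]
(428, 306) [0.633  0.3908 0.0242]
(377, 262) [0.5948 0.2163 0.0007]
(366, 298) [0.7135 0.2507 0.0406]
(348, 159) [ 0.3728 -0.029   0.0374]
(305, 278) [0.7482 0.0828 0.0021]
(251, 240) [ 0.7729 -0.0723  0.0896]
(342, 212) [0.6189 0.1031 0.1978]
(347, 174) [0.5088 0.046  0.1825]
(295, 216) [0.6807 0.0048 0.1647]
(310, 160) [ 0.5316 -0.0567  0.187 ]
(285, 175) [ 0.6085 -0.081   0.1873]
```

View pics/crop1.png

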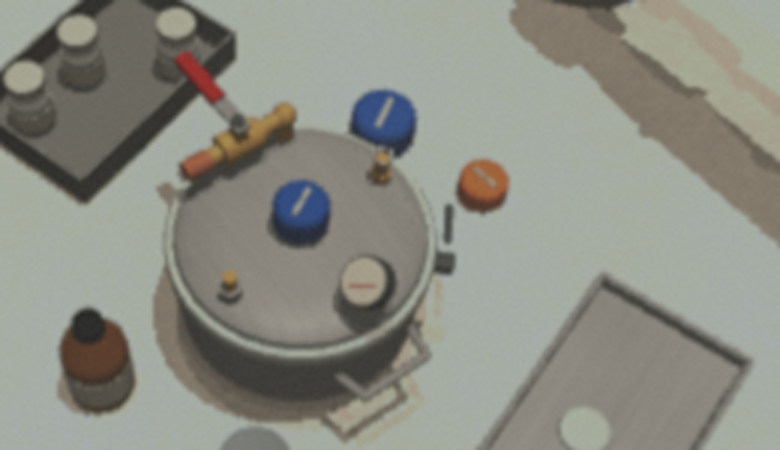

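The crop confirms the choice: the smaller blue cap sits in the middle of the lid at crop (302,210), and the larger blue cap on the bench at (384,120) is the decoy. The red lever points away from the vessel, square to its brass pipe. Next I move over the vessel with the wrist camera.

```bash
python3 -m inch '[0.8,-0.6,0.15,0,0,-0.97,1, 0.8,-0.6,0.15,0,0,-0.97,1, 0.8,-0.6,0.15,0,0,-0.97,1, 0.8,-0.6,0.15,0,0,-0.97,1, 0.8,-0.6,0.15,0,0,-0.97,1, 0.8,-0.6,0.15,0,0,-0.97,1, 0.8,-0.6,0.15,0,0,-0.97,1, 0.8,-0.6,0.15,0,0,-0.97,1, 0.27,-0.9,0.15,0,0,-0.97,1, 0.27,-0.9,0.15,0,0,-0.97,1, 0.27,-0.9,0.15,0,0,-0.97,1, 0.27,-0.9,0.15,0,0,-0.97,1, 0.27,-0.9,0.15,0,0,-0.97,1, 0.27,-0.9,0.15,0,0,-0.97,1, 0.27,-0.9,0.15,0,0,-0.97,1, 0.27,-0.9,0.15,0,0,-0.97,1, 0.27,-0.9,0.15,0,0,-0.97,1, 0.27,-0.9,0.15,0,0,-0.97,1, 0.27,-0.9,0.15,0,0,-0.97,1, 0,0,0,0,0,0,1]'
python3 - <<'E'
from h import *
np.set_printoptions(precision=4,suppress=True)
d=cap("wrist");save(d,"pics/w1.png");pickle.dump(d,open("w1.pkl","wb"))
print(d["extrinsics"],d["k1"],d["camera_matrix"]);s=readout.get_state();print(s["t"],s["position"],s["tcp_rot"],s["qpos"],s["force"])
E
```

```text
t: 2.6
position: [0.545, -0.0704, 0.3648]
tcp_rot: [[0.356, 0.935, 0.001], [0.935, -0.356, -0.002], [-0.002, 0.001, -1.0]]
force: [-0.2, -0.1, 0.0]
grip_width: 1.002
finger_force: 0.0
[[ 0.9348  0.3391  0.1059  0.5718]
 [-0.3553  0.8918  0.28    0.0016]
 [ 0.0005 -0.2993  0.9542  0.4882]
 [ 0.      0.      0.      1.    ]] -0.06962673731275396 [[350.7128   0.     323.3229]
 [  0.     350.7128 193.3129]
 [  0.       0.       1.    ]]
2.65 [ 0.5451 -0.0676  0.3644] [[ 0.3514  0.9362  0.0001]
 [ 0.9362 -0.3514  0.0004]
 [ 0.0004 -0.0001 -1.    ]] [-22.2352  18.114   38.879   74.1987 -11.2795  91.4869  -5.6401] [ 0.3634  0.3593 -1.3502]
```

View pics/w1.png

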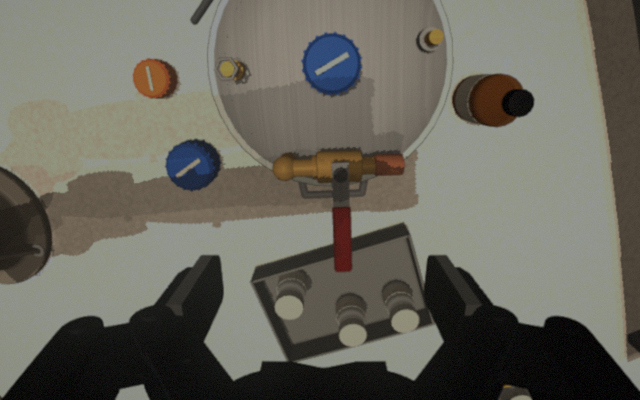

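The wrist view shows the cap at (332,64), the vent pivot at (341,174), the red handle from (342,207) to (344,270), the vent pipe running left to right, and the jars beneath but well below. Now measure.

Run:
```python
from h import *
np.set_printoptions(precision=4,suppress=True)
a,b=pickle.load(open("ab.pkl","rb"));w=pickle.load(open("w1.pkl","rb"))
P=cloud(w)
m,c,s=blob(w,100,130,(332,64),40);q=P[m];q=q[~np.isnan(q[:,0])]
zt=np.percentile(q[:,2],90);t=q[q[:,2]>zt-.004];print("cap",c,s,"ztop",zt,"circ",cv2.minEnclosingCircle(t[:,:2].astype(np.float32)),t.mean(0))
mm=m.astype(np.uint8);cn=max(cv2.findContours(mm,0,1)[0],key=cv2.contourArea);(e,ax,an)=cv2.fitEllipse(cn);print("ell",e,ax,"on .1875",onplane(w,*e,.1875))
m2,c2,s2=blob(w,170,8,(343,238),40,130);q=P[m2];q=q[~np.isnan(q[:,0])];print("lever",c2,s2,np.median(q,0),"on .2115",onplane(w,*c2,.2115))
r=cv2.minAreaRect(np.argwhere(m2)[:,::-1].astype(np.float32));print(r)
v,u=np.nonzero(m2);vx,vy,x,y=cv2.fitLine(np.c_[u,v].astype(np.float32),cv2.DIST_HUBER,0,.01,.01).ravel()
k=(np.c_[u,v]-[x,y])@[vx,vy];e1=[onplane(w,x+vx*k_,y+vy*k_,.2115)for k_ in(k.min(),k.max())];print("ends",e1,np.linalg.norm(e1[1]-e1[0]),np.degrees(np.arctan2(*(e1[1]-e1[0])[1::-1])))
print("pivot ray .21",onplane(w,341,174,.21),P[174,341])
for n,d,cc,lc in(("scene",a,(320,190),(290,150)),("side",b,(331,198),(358,229))):
    m,c,s=blob(d,170,8,lc,22,130);print(n,"tri lever w/",tri([ray(d,*c),ray(w,*c2)]))
    m,c,s=blob(d,100,130,cc,18);print(n,"tri cap",tri([ray(d,*c),ray(w,*e)]))
m=(P[...,2]>.14)&(P[...,2]<.16);z=np.zeros(m.shape,np.uint8);cv2.circle(z,(330,70),130,1,-1)
pts={k:P[v[1],v[0]] for k,v in dict(fitL=(228,68),fitR=(434,38),pipeL=(285,168),pipeR=(395,163)).items()};print(pts)
```

```text
cap [331.3735  63.3223] [ 302   33   59   62 2439] ztop 0.18804323475034218 circ ((0.583861768245697, 0.014536271803081036), 0.024193990975618362) [0.5838 0.0145 0.1869]
ell (331.3929748535156, 63.31419372558594) (56.525474548339844, 59.437862396240234) on .1875 [0.5838 0.0145 0.1875]
lever [341.9706 238.9223] [ 333  207   19   65 1055] [ 0.5414 -0.1246  0.2112] on .2115 [ 0.5414 -0.1239  0.2115]
((342.25970458984375, 238.92593383789062), (64.0289306640625, 17.336435317993164), 88.69805145263672)
ends [array([ 0.5506, -0.096 ,  0.2115]), array([ 0.5317, -0.1537,  0.2115])] 0.06068880842250989 -108.19062306508069
pivot ray .21 [ 0.5603 -0.0697  0.21  ] [ 0.5603 -0.0697  0.2099]
scene tri lever w/ (array([ 0.5409, -0.1276,  0.2061]), [np.float64(0.0011096531446914298), np.float64(0.0011096531446914244)])
scene tri cap (array([0.5847, 0.0141, 0.1792]), [np.float64(0.000885754695874354), np.float64(0.0008857546958743615)])
side tri lever w/ (array([ 0.5404, -0.1267,  0.2048]), [np.float64(0.0003891200967838017), np.float64(0.00038912009678386674)])
side tri cap (array([0.5832, 0.0155, 0.1797]), [np.float64(0.0011212428301617136), np.float64(0.0011212428301614387)])
{'fitL': array([0.5015, 0.0428, 0.1783]), 'fitR': array([0.6719, 0.0042, 0.1757]), 'pipeL': array([ 0.5154, -0.0526,  0.1889]), 'pipeR': array([ 0.6071, -0.083 ,  0.1875])}
```

```bash
python3 -m inch '[-0.06,-0.57,0,0,0,0.25,1, -0.06,-0.57,0,0,0,0.25,1, -0.07,-0.57,0,0,0,0,1, 0,0,-0.8,0,0,0,1, 0,0,-0.8,0,0,0,1, 0,0,-0.8,0,0,0,1, 0,0,-0.8,0,0,0,1, 0,0,-0.76,0,0,0,1, 0,0,0,0,0,0,1, 0,0,0,0,0,0,1]'; python3 -c "
from h import *
s=readout.get_state();print(s['qpos'])"
```

```text
t: 3.9
position: [0.539, -0.1331, 0.2069]
tcp_rot: [[0.304, 0.953, 0.002], [0.953, -0.304, 0.0], [0.001, 0.002, -1.0]]
force: [1.6, -0.3, 0.6]
grip_width: 1.003
finger_force: 0.0
[-15.73113375  22.68505076  38.07007384  91.0047762  -14.60477206
  71.26578309   7.15688168]
```

```bash
python3 -m inch '[0,0,0,0,0,0,-1, 0,0,0,0,0,0,-1, 0,0,0,0,0,0,-1, 0,0,0,0,0,0,-1, 0,0,0,0,0,0,-1, 0,0,0,0,0,0,-1]'
```

```text
t: 4.65
position: [0.5389, -0.1339, 0.206]
tcp_rot: [[0.306, 0.952, 0.001], [0.952, -0.306, -0.0], [0.0, 0.001, -1.0]]
force: [1.2, -0.1, 2.0]
grip_width: 0.172
finger_force: 59.8
```

```bash
python3 -m inch '[0.14,-0.039,0,0,0,1,-1, 0.143,-0.027,0,0,0,1,-1, 0.145,-0.014,0,0,0,1,-1, 0.145,0,0,0,0,1,-1, 0.145,0.011,0,0,0,1,-1, 0.143,0.024,0,0,0,1,-1, 0.141,0.036,0,0,0,1,-1, 0.137,0.049,0,0,0,1,-1, 0.132,0.06,0,0,0,1,-1, 0,0,0,0,0,0,-1, 0,0,0,0,0,0,-1]'
python3 - <<'E'
from h import *
np.set_printoptions(precision=4,suppress=True)
d=cap("wrist");pickle.dump(d,open("w2.pkl","wb"));s=readout.get_state();print(s["position"],s["tcp_rot"][:,1],s["force"],s["ft_torque"])
p=s["position"][:2]-[.5595,-.0697];print(np.degrees(np.arctan2(p[1],p[0])),np.linalg.norm(p))
E
```

```text
t: 6.02
position: [0.5898, -0.1301, 0.206]
tcp_rot: [[-0.456, 0.89, 0.002], [0.89, 0.456, -0.001], [-0.001, 0.001, -1.0]]
force: [1.4, -0.3, 2.6]
grip_width: 0.17
finger_force: 59.9
[ 0.5898 -0.1301  0.206 ] [0.8898 0.4563 0.0012] [ 2.1143 -0.4383  2.0956] [-0.1814 -0.3428 -0.0044]
-63.34072413659995 0.06756887769358198
```

```bash
python3 -m inch '[0,0,0,0,0,0,-0.2, 0,0,0,0,0,0,-0.2, 0,0,0,0,0,0,-0.2, 0,0,0.4,0,0,0,-0.2, 0,0,1,0,0,0,-0.2, 0,0,1,0,0,0,-0.2, 0,0,1,0,0,0,-0.2, -0.2,1,0.6,0,0,-1,0.5, -0.2,1,0,0,0,-1,0.5, 0,0,0,0,0,0,1, 0,0,0,0,0,0,1]'
python3 - <<'E'
from h import *
np.set_printoptions(precision=4,suppress=True)
w=cap("wrist");pickle.dump(w,open("w3.pkl","wb"));save(w,"pics/w3.png");s=readout.get_state();print(s["t"],s["position"],s["tcp_rot"][:,1],s["qpos"])
u0,v0=proj(w,[.588,-.125,.206]);print(u0,v0)
m2,c2,s2=blob(w,170,8,(int(u0),int(v0)),60,130);print(c2,s2)
v,u=np.nonzero(m2);vx,vy,x,y=cv2.fitLine(np.c_[u,v].astype(np.float32),cv2.DIST_HUBER,0,.01,.01).ravel()
k=(np.c_[u,v]-[x,y])@[vx,vy];e1=[onplane(w,x+vx*k_,y+vy*k_,.2115)for k_ in(k.min(),k.max())];print("ends",e1,np.degrees(np.arctan2(*(e1[1]-e1[0])[1::-1])))
E
```

```text
t: 7.45
position: [0.5733, -0.0504, 0.3664]
tcp_rot: [[-0.296, 0.955, 0.001], [0.955, 0.296, -0.001], [-0.001, 0.001, -1.0]]
force: [-0.3, -0.4, -0.0]
grip_width: 1.002
finger_force: 0.0
7.5 [ 0.5732 -0.0512  0.3662] [0.9557 0.2942 0.0002] [-16.4074  20.5924  29.7296  69.225   -9.9935  92.616   28.3642]
314.45718780200025 260.62499847700224
[312.7464 257.9394] [300 228  26  61 974]
ends [array([ 0.572 , -0.0943,  0.2115]), array([ 0.5992, -0.1479,  0.2115])] -63.16853085155159
```

```bash
python3 -m inch '[0.07,0.41,0,0,0,-1,1, 0.07,0.41,0,0,0,-1,1, 0.07,0.41,0,0,0,-1,1, 0.06,0.41,0,0,0,-1,1, 0,0,-0.1,0,0,-1,1, 0,0,-0.1,0,0,-1,1, 0,0,-0.1,0,0,-1,1, 0,0,-0.1,0,0,-1,1, 0,0,-0.1,0,0,-1,1, 0,0,-0.1,0,0,-1,1, 0,0,-0.1,0,0,-1,1, 0,0,-0.1,0,0,-1,1, 0,0,-0.1,0,0,-1,1, 0,0,-0.1,0,0,-1,1, 0,0,-0.1,0,0,-1,1, 0,0,-0.1,0,0,-1,1, 0,0,-0.1,0,0,-1,1, 0,0,-0.1,0,0,-1,1, 0,0,-0.1,0,0,-1,1, 0,0,0,0,0,-1,1]'
python3 - <<'E'
from h import *
np.set_printoptions(precision=4,suppress=True)
w3=pickle.load(open("w3.pkl","rb"));w=cap("wrist");s=readout.get_state();print(s["t"],s["position"],s["tcp_rot"][:,1],s["qpos"])
for d in(w3,w):
    u0,v0=proj(d,[.584,.0145,.1875]);m,c,st=blob(d,100,130,(int(u0),int(v0)),60);print(c,st)
    if st[4]>300:
        cn=max(cv2.findContours(m.astype(np.uint8),0,1)[0],key=cv2.contourArea);e=cv2.fitEllipse(cv2.convexHull(cn));print(e,onplane(d,*e[0],.186))
        q=cloud(d)[m];q=q[q[:,2]>np.nanpercentile(q[:,2],90)-.004];print(cv2.minEnclosingCircle(q[:,:2].astype(np.float32)),q[:,2].mean())
E
```

```text
t: 10.0
position: [0.584, 0.014, 0.3053]
tcp_rot: [[0.993, 0.12, -0.001], [0.12, -0.993, -0.001], [-0.001, 0.001, -1.0]]
force: [0.5, -0.2, 0.7]
grip_width: 0.998
finger_force: 0.0
10.05 [0.5841 0.014  0.3055] [ 0.1181 -0.993   0.0012] [-34.0272  25.3307  47.4339  76.0413 -18.3291  86.4152 -71.5112]
[357.1951 105.8248] [ 329   78   57   57 2214]
((357.25860595703125, 105.84971618652344), (56.481292724609375, 57.6312255859375), 20.677146911621094) [0.5831 0.0149 0.186 ]
((0.5836058855056763, 0.014530016109347343), 0.02429231069982052) 0.1868206816552285
[323.8868 188.9014] [ 291  155   66   68 3083]
((323.6716613769531, 188.78746032714844), (65.62738800048828, 69.01532745361328), 5.640713214874268) [0.5873 0.0148 0.186 ]
((0.5845723748207092, 0.014483771286904812), 0.024645501747727394) 0.18702724789205294
```

```bash
python3 -m inch '[0,0,-0.175,0,0,-1,1, 0,0,-0.175,0,0,-1,1, 0,0,-0.175,0,0,-1,1, 0,0,-0.175,0,0,-1,1, 0,0,-0.175,0,0,-1,1, 0,0,-0.175,0,0,-1,1, 0,0,-0.175,0,0,-1,1, 0,0,-0.175,0,0,-1,1, 0,0,-0.175,0,0,-1,1, 0,0,-0.175,0,0,-1,1, 0,0,-0.175,0,0,-1,1, 0,0,-0.175,0,0,-1,1, 0,0,-0.175,0,0,-1,1, 0,0,-0.175,0,0,-1,1, 0,0,-0.175,0,0,-1,1, 0,0,-0.175,0,0,-1,1, 0,0,-0.175,0,0,-1,1, 0,0.01,-0.175,0,0,-1,1, 0,0,0,0,0,0,1, 0,0,0,0,0,0,1]'; python3 -c "
from h import *
s=readout.get_state();print(s['position'],s['qpos'])"
```

```text
t: 12.55
position: [0.5844, 0.0155, 0.18]
tcp_rot: [[0.126, -0.992, 0.0], [-0.992, -0.126, -0.0], [0.001, -0.0, -1.0]]
force: [0.4, 0.4, 0.5]
grip_width: 0.999
finger_force: 0.0
[0.58442796 0.01550997 0.17996953] [ -44.11578164   37.5303003    65.31988495   88.85881226  -34.73553161
   76.16418514 -147.56158087]
```

```bash
python3 -m inch '[0,-0.02,0,0,0,0,-1, 0,0,0,0,0,0,-1, 0,0,0,0,0,0,-1, 0,0,0,0,0,0,-1, 0,0,0,0,0,0,-1]'; python3 -m inch '[0,0,0.003,0,0,1,-1, 0,0,0.003,0,0,1,-1, 0,0,0.003,0,0,1,-1, 0,0,0.003,0,0,1,-1, 0,0,0.003,0,0,1,-1, 0,0,0.003,0,0,1,-1]'; python3 -c "
from h import *
s=readout.get_state();print(s['position'],s['force'],s['ft_torque'],s['qpos'])"
```

```text
t: 13.18
position: [0.5846, 0.0152, 0.1803]
tcp_rot: [[0.125, -0.992, 0.001], [-0.992, -0.125, -0.0], [0.0, -0.001, -1.0]]
force: [-0.2, -0.7, 4.5]
grip_width: 0.572
finger_force: 62.2
t: 13.92
position: [0.5838, 0.0156, 0.1804]
tcp_rot: [[0.607, -0.795, -0.001], [-0.795, -0.607, 0.0], [-0.001, 0.0, -1.0]]
force: [-0.5, -0.5, 3.4]
grip_width: 0.567
finger_force: 62.3
[0.5837794  0.01564233 0.18037459] [-0.54122168 -0.52571543  3.39522625] [-0.02724929  0.18326193 -0.07519347] [ -40.9227634    34.05044753   58.13920721   88.75480982  -29.67439885
   73.94495501 -121.44311502]
```

```bash
python3 -m inch '[0,0,0.003,0,0,1,-1, 0,0,0.003,0,0,1,-1, 0,0,0.003,0,0,1,-1, 0,0,0.003,0,0,1,-1, 0,0,0.003,0,0,1,-1, 0,0,0.003,0,0,1,-1, 0,0,0.003,0,0,1,-1, 0,0,0.003,0,0,1,-1, 0,0,0.003,0,0,1,-1, 0,0,0.003,0,0,1,-1, 0,0,0.003,0,0,1,-1, 0,0,0.003,0,0,1,-1, 0,0,0.003,0,0,1,-1, 0,0,0.003,0,0,1,-1, 0,0,0.003,0,0,1,-1, 0,0,0.003,0,0,1,-1, 0,0,0.003,0,0,1,-1, 0,0,0.003,0,0,1,-1, 0,0,0.003,0,0,1,-1, 0,0,0.003,0,0,1,-1]'; python3 -m inch '[0,0,0.003,0,0,1,-1, 0,0,0.003,0,0,1,-1, 0,0,0.003,0,0,1,-1, 0,0,0.003,0,0,1,-1, 0,0,0.003,0,0,1,-1, 0,0,0.003,0,0,1,-1, 0,0,0.003,0,0,1,-1, 0,0,0.003,0,0,1,-1, 0,0,0.003,0,0,1,-1, 0,0,0.003,0,0,1,-1, 0,0,0.003,0,0,1,-1, 0,0,0.003,0,0,1,-1, 0,0,0.003,0,0,1,-1, 0,0,0.003,0,0,1,-1, 0,0,0.003,0,0,1,-1]';python3 -c "
from h import *
s=readout.get_state();print(s['position'],s['force'],s['ft_torque'],s['qpos'])"
```

```text
t: 16.42
position: [0.5834, 0.0139, 0.1826]
tcp_rot: [[0.678, 0.735, -0.002], [0.735, -0.678, -0.002], [-0.002, 0.0, -1.0]]
force: [-0.6, -2.7, 2.8]
grip_width: 0.568
finger_force: 62.2
t: 18.3
position: [0.5843, 0.0134, 0.1844]
tcp_rot: [[-0.534, 0.846, 0.0], [0.846, 0.534, -0.003], [-0.003, -0.001, -1.0]]
force: [1.3, -2.5, 0.4]
grip_width: 0.567
finger_force: 62.0
[0.58432526 0.01343036 0.18435976] [ 1.29498733 -2.48180188  0.41422745] [-0.58198098 -0.21966161  0.00878363] [-16.55261891  24.79103623  18.97376407  87.49365906  -8.2301858
  69.07954665  36.00696727]
```

```bash
python3 -m inch '[0,0,0.003,0,0,1,-1, 0,0,0.003,0,0,1,-1, 0,0,0.003,0,0,1,-1, 0,0,0.003,0,0,1,-1, 0,0,0.003,0,0,1,-1, 0,0,0.003,0,0,1,-1, 0,0,0.003,0,0,1,-1, 0,0,0.003,0,0,1,-1, 0,0,0.003,0,0,1,-1, 0,0,0.003,0,0,1,-1, 0,0,0.003,0,0,1,-1, 0,0,0.003,0,0,1,-1, 0,0,0.003,0,0,1,-1, 0,0,0.003,0,0,1,-1, 0,0,0.003,0,0,1,-1, 0,0,0.003,0,0,1,-1, 0,0,0.003,0,0,1,-1, 0,0,0.003,0,0,1,-1, 0,0,0.003,0,0,1,-1, 0,0,0.003,0,0,1,-1]'; python3 -c "
from h import *
s=readout.get_state();print(s['position'],s['force'],s['ft_torque'],s['qpos'])"
```

```text
t: 20.8
position: [0.5842, 0.0149, 0.1866]
tcp_rot: [[-0.739, -0.674, 0.0], [-0.674, 0.739, -0.001], [0.0, -0.0, -1.0]]
force: [0.5, -0.6, 1.6]
grip_width: 0.567
finger_force: 62.0
[0.58421936 0.01492572 0.18658119] [ 0.53451077 -0.59891393  1.58528371] [-0.13447368 -0.18268165  0.00306633] [ -2.59548793  24.15261746  -0.78593761  86.69111974   0.38266664
  69.15961395 128.8905622 ]
```

```bash
python3 -m inch '[0,0,0.003,0,0,1,-1, 0,0,0.003,0,0,1,-1, 0,0,0.003,0,0,1,-1, 0,0,0.003,0,0,1,-1, 0,0,0.003,0,0,1,-1, 0,0,0.003,0,0,1,-1, 0,0,0.003,0,0,1,-1, 0,0,0,0,0,0,-1, 0,0,0,0,0,0,0.7, 0,0,0,0,0,0,0.7, 0,0,0,0,0,0,0.7, 0,0,0,0,0,0,0.7]'; python3 -c "
from h import *
s=readout.get_state();print(s['position'],s['force'],s['ft_torque'],s['qpos'])"
```

```text
t: 22.3
position: [0.5841, 0.0155, 0.1877]
tcp_rot: [[-0.222, -0.975, -0.0], [-0.975, 0.222, -0.0], [0.0, 0.0, -1.0]]
force: [0.1, 0.4, -0.1]
grip_width: 0.846
finger_force: 0.0
[0.58409764 0.01548407 0.18769669] [ 0.10098457  0.41173625 -0.1127629 ] [-0.01833758  0.03440777  0.00623927] [  2.19200506  24.37680328  -7.55796557  86.39641813   3.32375254
  69.45507656 161.32973883]
```

```bash
python3 -m inch '[0,0,0,0,0,-1,0.7, 0,0,0,0,0,-1,0.7, 0,0,0,0,0,-1,0.7, 0,0,0,0,0,-1,0.7, 0,0,0,0,0,-1,0.7, 0,0,0,0,0,-1,0.7, 0,0,0,0,0,-1,0.7, 0,0,0,0,0,-1,0.7, 0,0,0,0,0,-1,0.7, 0,0,0,0,0,-1,0.7, 0,0,0,0,0,-1,0.7, 0,0,0,0,0,-1,0.7, 0,0,0,0,0,-1,0.7, 0,0,0,0,0,-1,0.7, 0,0,0,0,0,-1,0.7, 0,0,0,0,0,-1,0.7, 0,0,0,0,0,-1,0.7, 0,0,0,0,0,-1,0.7, 0,0,0,0,0,-1,0.7, 0,0,0,0,0,-1,0.7]'; python3 -m inch '[0,0,0,0,0,-1,0.7, 0,0,0,0,0,-1,0.7, 0,0,0,0,0,-1,0.7, 0,0,0,0,0,-1,0.7, 0,0,0,0,0,-1,0.7, 0,0,0,0,0,-1,0.7, 0,0,0,0,0,-1,0.7, 0,0,0,0,0,-1,0.7, 0,0,0,0,0,-1,0.7, 0,0,0,0,0,-1,0.7, 0,0,0,0,0,-1,0.7, 0,0,0,0,0,-1,0.7, 0,0,0,0,0,-1,0.7, 0,0,0,0,0,-1,0.7, 0,0,0,0,0,-1,0.7, 0,0,0,0,0,-1,0.7, 0,0,0,0,0,0,0.7]'
python3 - <<'E'
from h import *
np.set_printoptions(precision=4,suppress=True)
s=readout.get_state();print(s['position'],s['force'],s['qpos'])
d=cap("wrist");u0,v0=proj(d,[.584,.0145,.195]);m,c,st=blob(d,100,130,(int(u0),int(v0)),70);print(c,st)
q=cloud(d)[m];q=q[q[:,2]>np.nanpercentile(q[:,2],90)-.004];print(cv2.minEnclosingCircle(q[:,:2].astype(np.float32)),np.median(q[:,2]))
E
```

```text
t: 24.8
position: [0.5841, 0.0156, 0.1878]
tcp_rot: [[-0.921, 0.39, 0.0], [0.39, 0.921, 0.0], [0.0, 0.0, -1.0]]
force: [1.0, 0.3, -0.3]
grip_width: 0.85
finger_force: 0.0
t: 26.92
position: [0.5841, 0.0157, 0.1877]
tcp_rot: [[0.22, 0.975, -0.0], [0.975, -0.22, -0.0], [-0.0, -0.0, -1.0]]
force: [0.3, -0.6, -0.3]
grip_width: 0.848
finger_force: 0.0
[0.5841 0.0157 0.1877] [ 0.2753 -0.6026 -0.2732] [-22.937   25.6309  28.0628  87.4715 -12.5022  70.0312  -5.6579]
[322.6085 281.5235] [  260   226   125   115 10158]
((0.5832419395446777, 0.015805309638381004), 0.024844074621796608) 0.19422885832167425
```

```bash
python3 -m inch '[0,-0.02,0,0,0,0,-1, 0,0,0,0,0,0,-1, 0,0,0,0,0,0,-1, 0,0,0,0,0,0,-1, 0,0,0.003,0,0,1,-1, 0,0,0.003,0,0,1,-1, 0,0,0.003,0,0,1,-1, 0,0,0.003,0,0,1,-1, 0,0,0.003,0,0,1,-1, 0,0,0.003,0,0,1,-1, 0,0,0.003,0,0,1,-1, 0,0,0.003,0,0,1,-1, 0,0,0.003,0,0,1,-1, 0,0,0.003,0,0,1,-1, 0,0,0.003,0,0,1,-1, 0,0,0.003,0,0,1,-1, 0,0,0.003,0,0,1,-1, 0,0,0.003,0,0,1,-1, 0,0,0.003,0,0,1,-1, 0,0,0.003,0,0,1,-1]';  python3 -m inch '[0,0,0.003,0,0,1,-1, 0,0,0.003,0,0,1,-1, 0,0,0.003,0,0,1,-1, 0,0,0.003,0,0,1,-1, 0,0,0.003,0,0,1,-1, 0,0,0.003,0,0,1,-1, 0,0,0.003,0,0,1,-1, 0,0,0.003,0,0,1,-1, 0,0,0.003,0,0,1,-1, 0,0,0.003,0,0,1,-1, 0,0,0.003,0,0,1,-1, 0,0,0.003,0,0,1,-1, 0,0,0.003,0,0,1,-1, 0,0,0.003,0,0,1,-1, 0,0,0.003,0,0,1,-1, 0,0,0.003,0,0,1,-1, 0,0,0.003,0,0,1,-1]';python3 -c "
from h import *
s=readout.get_state();print(s['position'],s['force'],s['ft_torque'],s['qpos'])"
```

```text
t: 29.48
position: [0.5839, 0.0145, 0.1899]
tcp_rot: [[-0.923, 0.385, -0.0], [0.385, 0.923, -0.0], [0.0, -0.0, -1.0]]
force: [0.3, 0.3, 2.4]
grip_width: 0.569
finger_force: 61.7
t: 31.6
position: [0.5842, 0.014, 0.1918]
tcp_rot: [[-0.464, -0.886, 0.0], [-0.886, 0.464, -0.001], [0.001, -0.0, -1.0]]
force: [-1.0, -0.5, 1.3]
grip_width: 0.571
finger_force: 61.6
[0.58418477 0.01395067 0.19177701] [-0.99192306 -0.45537666  1.25500201] [-0.18201646  0.04267729 -0.0358196 ] [  0.21485143  24.05067507  -4.60214684  86.15385768   2.04331574
  69.87464809 147.63588715]
```

```bash
python3 -m inch '[0,0,0.04,0,0,0,-1, 0,0,0.04,0,0,0,-1, 0,0,0.04,0,0,0,-1, 0,0,0,0,0,0,-1]'; python3 -c "
from h import *
a,b=pickle.load(open('ab.pkl','rb'));P=cloud(a)
np.set_printoptions(precision=4,suppress=True)
# dish walls top ~.018, floor
m=(P[...,2]>.012)&(P[...,2]<.026)&(P[...,1]>.17)&(P[...,1]<.45)&(P[...,0]>.3)&(P[...,0]<.72)
n,l,s,c=cv2.connectedComponentsWithStats(m.astype(np.uint8));i=1+np.argmax(s[1:,4]);print(s[i]);q=P[l==i]
r=cv2.minAreaRect(q[:,:2].astype(np.float32));print('dish rim',r,cv2.boxPoints(r))
g=cv2.cvtColor(a['image'],cv2.COLOR_RGB2GRAY)
d=(P[...,2]>.004)&(P[...,2]<.012)&(np.hypot(P[...,0]-.543,P[...,1]-.303)<.04)
hsv=cv2.cvtColor(a['image'],cv2.COLOR_RGB2HSV);print('pixels',g[264,414],g[240,430])
dm=((g>(int(g[264,414])+int(g[240,430]))//2)).astype(np.uint8);n,l,s,c=cv2.connectedComponentsWithStats(dm);k=l[264,414];print('disc',c[k],s[k],onplane(a,*c[k],.009))
"
```

```text
t: 32.1
position: [0.5841, 0.0143, 0.1966]
tcp_rot: [[-0.467, -0.884, -0.0], [-0.884, 0.467, -0.001], [0.001, -0.0, -1.0]]
force: [-0.9, -2.0, -1.1]
grip_width: 0.566
finger_force: 61.9
[376 211  95  98 695]
dish rim ((0.5124424695968628, 0.3175019323825836), (0.16565319895744324, 0.2503887116909027), 89.87759399414062) [[0.3871 0.2349]
 [0.6375 0.2344]
 [0.6378 0.4001]
 [0.3874 0.4006]]
pixels 168 135
disc [414.6596 262.75  ] [407 256  16  15 188] [0.5401 0.3028 0.009 ]
```

```bash
python3 -m inch '[0,0,0.4,0,0,0,-1, 0,0,0.8,0,0,0,-1, 0,0,0.8,0,0,0,-1, -0.34,0.76,0,0,0,-1,-1, -0.34,0.76,0,0,0,-1,-1, -0.34,0.76,0,0,0,-1,-1, -0.34,0.76,0,0,0,-1,-1, -0.34,0.76,0,0,0,-1,-1, -0.34,0.76,0,0,0,-1,-1, -0.34,0.76,0,0,0,-1,-1, -0.34,0.76,0,0,0,-1,-1, -0.34,0.76,0,0,0,-1,-1, -0.34,0.76,0,0,0,-1,-1, 0,0,0,0,0,-1,-1, 0,0,0,0,0,-1,-1, 0,0,0,0,0,-0.4,-1, 0,0,0,0,0,0,-1]'
python3 - <<'E'
from h import *
np.set_printoptions(precision=4,suppress=True)
s=readout.get_state();print(s['position'],s['tcp_rot'][:,1],s['force'],s['qpos'])
d=cap("wrist");save(d,"pics/w4.png");pickle.dump(d,open("w4.pkl","wb"))
for p in((.540,.303,.009),(.448,.318,.004)):print(proj(d,p))
E
```

```text
t: 34.22
position: [0.4481, 0.319, 0.2772]
tcp_rot: [[-1.0, -0.004, 0.001], [-0.004, 1.0, 0.001], [-0.001, 0.001, -1.0]]
force: [0.4, -0.8, -1.6]
grip_width: 0.565
finger_force: 62.4
[0.4481 0.319  0.2772] [-0.0045  1.      0.001 ] [ 0.4126 -0.8469 -1.5752] [-33.403   17.234   -5.0433  83.6133   1.4956  79.1531  51.7567]
(np.float64(308.8951361072413), np.float64(229.8773486611148))
(np.float64(321.5819321167829), np.float64(153.97331283979196))
```

View pics/w4.png

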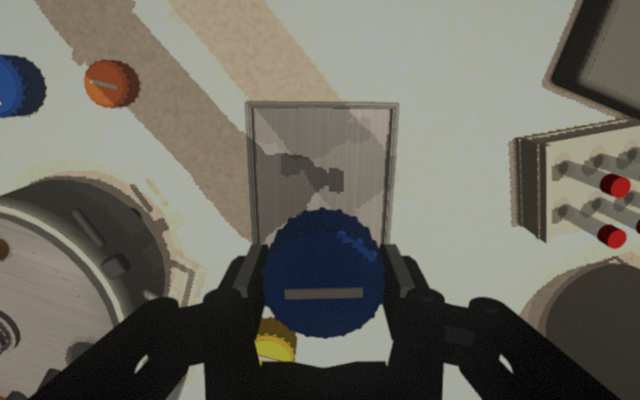

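The wrist view shows the cap held level between the fingers (323,272). The dish lies below it, with its near wall at row 104 and side walls at columns 250 and 395. The landing spot is near (321,154), and the disc is hidden behind the cap near (309,230).

Run:
```python
from h import *
np.set_printoptions(precision=4,suppress=True)
a,b=pickle.load(open("ab.pkl","rb"));d=pickle.load(open("w4.pkl","rb"))
for n,p in dict(nl=(249,104),nr=(397,104),left=(249,200),right=(393,200)).items(): print(n,onplane(d,*p,.018))
P=cloud(d)
print("floor w",np.nanmedian(P[140:200,270:370].reshape(-1,3),0),"bench",np.nanmedian(P[40:90,400:480].reshape(-1,3),0))
Q=cloud(a);print("floor scene",np.nanmedian(Q[232:246,424:440].reshape(-1,3),0))
# corner two-view: nr(+y near) and nl
print("tri nr",tri([ray(d,397,104),ray(a,469,240)]),"nl",tri([ray(d,249,104),ray(a,425,213)]))
B=cloud(b);u,v=proj(b,(.45,.318,.004));print("side",u,v,B[int(v),int(u)],Q[tuple(int(x) for x in proj(a,(.45,.318,.004)))[::-1]])
# held cap
m,c,st=blob(d,100,130,(323,272),70);q=P[m];print("cap",np.nanpercentile(q,[5,50,95],0))
```

```text
nl [0.3915 0.2404 0.018 ]
nr [0.3907 0.3983 0.018 ]
left [0.4993 0.2346 0.018 ]
right [0.4985 0.4006 0.018 ]
floor w [0.4662 0.3151 0.0036] bench [ 0.3485  0.4464 -0.0004]
floor scene [0.4445 0.3052 0.0034]
tri nr (array([0.3915, 0.3969, 0.014 ]), [np.float64(0.0022602377680034404), np.float64(0.002260237768003472)]) nl (array([0.392 , 0.2469, 0.0229]), [np.float64(0.005368480179921107), np.float64(0.005368480179921054)])
side 228.71960056650715 209.0364480232066 [0.4478 0.3173 0.0055] [0.4489 0.3162 0.0019]
cap [[0.4252 0.3007 0.2658]
 [0.4402 0.3202 0.2829]
 [0.4644 0.3392 0.284 ]]
```

```bash
python3 -m inch '[0,0,-0.5,0,0,0,-1, 0,0,-0.9,0,0,0,-1, 0,0,-0.9,0,0,0,-1, 0,0,-0.9,0,0,0,-1, 0,0,-0.9,0,0,0,-1, 0,0,-0.9,0,0,0,-1, 0,0,-0.7,0,0,0,-1, 0,0,-0.4,0,0,0,-1, 0,0,0,0,0,0,-1, 0,0,0,0,0,0,-1]'
```

```text
t: 35.52
position: [0.4491, 0.3194, 0.0338]
tcp_rot: [[-1.0, -0.004, 0.002], [-0.004, 1.0, 0.002], [-0.002, 0.002, -1.0]]
force: [-0.2, -0.3, -0.1]
grip_width: 0.567
finger_force: 62.3
```

```bash
python3 -m inch '[0,0,-0.03,0,0,0,-1, 0,0,-0.03,0,0,0,-1, 0,0,-0.03,0,0,0,-1, 0,0,-0.03,0,0,0,-1, 0,0,-0.03,0,0,0,-1, 0,0,0,0,0,0,-1]'
```

```text
t: 36.28
position: [0.4481, 0.3186, 0.0267]
tcp_rot: [[-1.0, -0.004, -0.0], [-0.004, 1.0, -0.0], [0.0, -0.0, -1.0]]
force: [-0.7, -1.0, 1.2]
grip_width: 0.573
finger_force: 62.5
```

```bash
python3 -m inch '[0,0,-0.015,0,0,0,-1, 0,0,0,0,0,0,-1]'; python3 -m inch '[0,0,-0.015,0,0,0,-1, 0,0,0,0,0,0,-1]'; python3 -m inch '[0,0,0,0,0,0,-1]'
```

```text
t: 36.52
position: [0.4481, 0.3186, 0.0266]
tcp_rot: [[-1.0, -0.004, 0.0], [-0.004, 1.0, -0.0], [-0.0, -0.0, -1.0]]
force: [-1.8, -0.6, 5.3]
grip_width: 0.57
finger_force: 63.1
t: 36.78
position: [0.4481, 0.3187, 0.0266]
tcp_rot: [[-1.0, -0.004, 0.0], [-0.004, 1.0, -0.0], [-0.0, -0.0, -1.0]]
force: [-2.6, -1.9, 8.7]
grip_width: 0.569
finger_force: 63.5
t: 36.9
position: [0.4481, 0.3187, 0.0266]
tcp_rot: [[-1.0, -0.004, 0.0], [-0.004, 1.0, -0.0], [-0.0, -0.0, -1.0]]
force: [-1.8, -2.1, 8.9]
grip_width: 0.569
finger_force: 63.5
```

The cap is seated on the dish floor, with 8.9 N of contact force. Release and retreat.

```bash
python3 -m inch '[0,0,0.02,0,0,0,-1, 0,0,0,0,0,0,0.5, 0,0,0,0,0,0,0.5, 0,0,0,0,0,0,0.5, 0,0,0,0,0,0,0.5, 0,0,0.2,0,0,0,0.5, 0,0,0.4,0,0,0,0.5, 0,0,0.8,0,0,0,0.5, 0,0,1,0,0,0,0.5, 0,0,1,0,0,0,1, 0,0,1,0,0,0,1, 0,0,1,0,0,0,1, -0.5,0,1,0,0,0,1, -0.5,0,0,0,0,0,1, -0.5,0,0,0,0,0,1, 0,0,0,0,0,0,1, 0,0,0,0,0,0,1]'
python3 - <<'E'
from h import *
np.set_printoptions(precision=4,suppress=True)
d=cap("wrist");a=cap("scene");b=cap("side")
P=cloud(d);u0,v0=proj(d,[.448,.3187,.033]);m,c,st=blob(d,100,130,(int(u0),int(v0)),60);q=P[m];q=q[q[:,2]>np.nanpercentile(q[:,2],90)-.005]
print("cap",c,st,cv2.minEnclosingCircle(q[:,:2].astype(np.float32)),np.nanpercentile(q[:,2],[5,50,95]))
A=np.c_[q[:,:2],np.ones(len(q))];print("tilt",np.linalg.lstsq(A,q[:,2],rcond=None)[0][:2])
g=cv2.cvtColor(a["image"],cv2.COLOR_RGB2GRAY);n,l,s,cc=cv2.connectedComponentsWithStats((g>151).astype(np.uint8));k=l[262,414];print("disc",cc[k],s[k])
for nm,x,lc in(("scene",a,(296,150)),("side",b,(375,229))):
    mm,c2,s2=blob(x,170,8,lc,35,130);Q=cloud(x)[mm];Q=Q[Q[:,2]>.195];vx,vy,_,_=cv2.fitLine(Q[:,:2].astype(np.float32),cv2.DIST_HUBER,0,.001,.001).ravel();print(nm,"lever dir",np.degrees(np.arctan2(vy,vx)),np.median(Q,0))
top=np.hstack([cv2.resize(a["image"][100:320,200:500],(400,293)),cv2.resize(b["image"][100:400,170:480],(400,293*400//400))])
bot=cv2.resize(d["image"],(480,300));bot=np.hstack([bot,np.zeros((300,320,3),np.uint8)])
cv2.imwrite("pics/fin.png",np.vstack([top,bot])[:,:,::-1])
E
```

```text
t: 39.02
position: [0.389, 0.3184, 0.2828]
tcp_rot: [[-1.0, -0.003, 0.002], [-0.003, 1.0, 0.0], [-0.002, 0.0, -1.0]]
force: [-0.4, 0.3, -0.2]
grip_width: 1.001
finger_force: 0.0
cap [323.1805 207.619 ] [ 303  188   42   40 1097] ((0.4473938047885895, 0.3190361261367798), 0.024010522291064262) [0.0303 0.0324 0.0338]
tilt [0.0162 0.0032]
disc [414.7656 262.6699] [407 255  17  16 209]
scene lever dir -64.03233 [ 0.589  -0.1245  0.2106]
side lever dir -65.36503 [ 0.582  -0.1252  0.21  ]
```

View pics/fin.png

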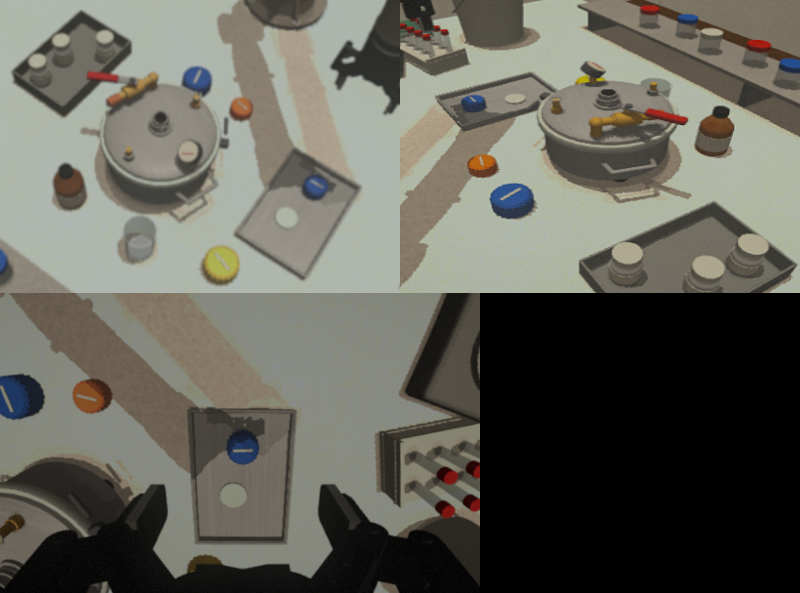

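The cap lies flat and rib up in the dish at (316,186) in the scene crop and (243,447) in the wrist view. It is clear of the disc, which hasn't moved (287,217). The neck is bare, the lever is at half open, and everything else is in place.

```bash
python3 -c "
from bench import arm
print(arm.close_job())"
```

```text
the job is handed in; nothing more can be done
None
```

The job is done and handed in at about 39 s: the vent lever was set to half open (about 45° by camera) before the cap was touched, the blue cap was unscrewed, and it now sits flat and right way up on the dish floor, with nothing else moved.

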